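Slide the sharpening platter onto the splined spindle

ROBOT

A 7-joint arm with a two-finger parallel gripper is mounted at the origin on a cart in front of the work surface, level with it; the furniture and walls round the work are solid. World frame = base frame: x ahead of the robot, y to its left, z up, the work surface at z = 0. Lengths are in m, angles in degrees, forces in N, time in s.
With the tool pointing down it reaches from about 0.425 to 0.875 m from the base axis. Payload 4.7 kg.
Tool frame: the origin (TCP) lies at the very end of the fingers, on their centre line; the grasp point (between the pads) lies 19 mm behind it (env.grip_point_offset is the distance from the TCP to the grasp point, in m); z points along the fingers, x is the direction in which the jaws open and shut, and the axes are right-handed (so a half turn about z gives the same grasp; the last joint's range is limited). The gripper opens to 87 mm and grips with 3 to 60 N. Pads are 19 mm wide; open, the fingers measure 117 mm over their backs; the gripper's body (75 mm by 190 mm) begins 51 mm behind the grasp point.
Start: joints at [72.256, 18.392, -4.016, 83.108, 1.295, 78.541, -3.26], TCP at [0.207, -0.616, 0.184] pointing down, gripper open.
Joint ranges: [-163.93, 163.93], [-17.29, 119.83], [-79.2, 71.16], [3.27, 140.29], [-89.18, 269.18], [5.43, 117.66], [-154.24, 154.24]. Speed limits (degrees/s): [147.25, 147.25, 180, 180, 180, 180, 180].

INTERFACE

Orientations are given as a 3x3 rotation matrix whose columns are the frame's x, y, z axes.
In Python, from cell import get_state, capture, camera_params, env gives the robot as it stands. The module is installed in compiled form; this text tells all that it offers.
- The arm moves only by the tool send_rows, never from a script. Its argument "plan" is a list that holds one entry, the list of rows, each a list of 7 numbers: the shift along the tool's x, y, z in units of 30 mm (1.0 is 30 mm), then the turn, a rotation vector about the tool's x, y, z in units of 6 degrees (1.0 is 6 degrees), then the closure, from 0 (fully open) to 1 (shut). In form: [[[dx, dy, dz, wx, wy, wz, claw], ...]]. A call has 1 to 20 rows; each row is the pose to reach, as a shift and turn from the pose commanded when the call began, along the tool's axes at that moment; what a row does not reach only later rows make up. A row lasts 1/12 s, in which the tool goes at most 41.7 mm and 7.16 degrees, less where a joint would pass 70% of its speed; a pose out of reach is approached as far as the arm can. A call with a gripper value outside its range is refused whole. The fingers move at their own pace and stop on an object; "force" is the grip in N (left out, the last holds). Time passes only in rows, so rows that repeat a pose let the fingers close. It gives the time, the measured TCP pose, the force and the opening at its end, in the units of the state.
- get_state(): the state, without advancing time (a new reading comes with each control period).
- capture(name): name is "side" or "top"; returns (picture, depth): 384x512x3 uint8, red, green, blue; 384x512 float32, m along the optical axis (not along the pixel's ray), 0 where there is no reading.
- camera_params(name): a dict with "mtx" (3x3 intrinsics, pixels), "extrinsics" (4x4, takes a point from camera to world coordinates). Camera axes: x right, y down, z forward; pixel columns grow to the right and rows downward; lengths in m; the calibration is good to about 2 mm. A picture is of the moment at which its call begins. camera_params takes no time and is no camera call.
- env.hand_in(): hands the job in, once; it reports no verdict.
The state is a dict: "time": time; "q": joint angles; "joint_velocities": joint speeds; "tau": joint torques, N m; "tool_pos": TCP position; "ee_rot": TCP orientation; "ft_force": force on the tool from outside, world axes, zero at the start; "moment": the same for the moment, N m; "grip_width": opening from 0.0 (shut) to 1.0 (fully open).
Only numpy, scipy, OpenCV 4.12 (cv2) and the standard library are available. Lean on these libraries where they do the work, as an engineer would, in place of code of your own. Each camera call takes 0.05 s, during which the arm holds its last target.

TASK

The gouges need sharpening: take the round sharpening platter by its bar grip, set it on the sharpener's upright spindle and turn it until its teeth line up with the splines, so that it slides down fully home, flat on the flange, and let go. Do it by feel, without forcing or dropping it, and leave the two gouges and the log where they are.

Things in the scene. Friction and masses are not known exactly. Their poses are not given: they have to be found in the camera images.
- platter: Loose sharpening platter, 0.35-0.7 kg, starts upright on the worktop. Origin: centre of the hub's underside; z up along its axis. Upward: aluminium hub, diameter 54, z 0-30; disc with orange face, diameter 124, z 30-40; boss to z 50; black bar grip 60 long (x), 24 wide (y), z 48-84. A white tick on the disc marks +x.
- grip (a point): Point in the middle of the platter's bar grip where to hold it, on the axis, 67 above the platter's origin: pinch the 24 wide grip across y from above, fingertips at least 45 above the origin to clear the disc. Axes as the platter's.
- bore (a point): Mouth of the platter's bore, at its origin, axes as the platter's. The bore opens downward, is blind, 43 deep. Its lowest 18 hold five internal teeth: round opening of diameter 26 between them, and five slots 8.2 wide reaching to diameter 41, pointing at 0, 72, 144, 216, 288 degrees from +x.
- sharpener: Grey bench sharpener, fixed, 170 (x) x 150 (y) x 58 high; origin under its centre, z up. From its top stands a steel spindle with five splines. The spindle's angle differs each time and is not reported: find it by touch or sight. A drag of about 0.6 N m keeps it from turning under light pressure.
- seat (a point): Centre of the top of the spindle's flange (diameter 64), on the spindle axis, 64 above the worktop; z up, axes parallel to the sharpener's (they do not turn with the spindle). The platter's origin comes here when it is fully home.
- spline_top (a point): On the spindle axis, 22 above the flange: top of the splines (6 wide, 36 over the tips). Above it a round nose, diameter 24.4 for 8, then tapering to 12 at 17 up, centres the platter. Unaligned, the platter's underside rests here; any 72 degree turn holds one fit, about 4 degrees either side, where it can drop. Axes as the sharpener's.
- gouge_long: Bystander: turning gouge with wooden handle, 29 x 390 x 29, lying along y behind the work; origin under its middle.
- gouge_short: Bystander: turning gouge with wooden handle, 29 x 310 x 29, lying along y behind the work; origin under its middle.
- log: Bystander: short upright piece of log with bark, 94 x 88 x 105, origin under its centre.
Mind the look-alikes: they are no part of the job. There is more than one size of the platter; the job needs the smaller.

How it is judged (in metres and radians):
On the way:
1. the platter is carried over the spindle, with its teeth still above the flange (horizontal distance between platter and seat below 0.008 m and z of platter in the frame of seat above 0.012 m and angle between platter's own z axis and vertical below 0.15 rad), for 0.1 s.
At the end, for the whole second after the job is handed in: The platter is fully home on the splined spindle: its hub's underside within 3 mm of the flange in height and 3 mm of the spindle axis, tilted less than 0.05 rad, at rest (horizontal distance between platter and seat below 0.003 m and z of platter in the frame of seat between -0.003 and 0.003 m and angle between platter's own z axis and vertical below 0.05 rad and linear speed of platter below 0.02 m/s); the robot touches nothing.
It fails at once if the platter is forced or dropped onto the spindle (more than 120 N between platter and sharpener) (contact force between platter and sharpener above 120 N).
It fails at once if a gouge or the log is moved by more than 3 cm (distance of any of gouge_long, gouge_short, log from where it was at the start of the episode above 0.03 m).
It also fails if it takes over 61 s, if anything falls off the work surface, if the arm or the gripper's body presses on something with over 40 N, if the wrist force passes 120 N, or if a joint passes its speed limit or range.

## Working session

There is one attempt and no reset: what is moved stays moved. The work goes in short steps, Python scripts to look and compute and a tool call to move; the robot and the scene stay as the last step left them, time stands still between calls to the robot, and variables do not carry over. Pictures are saved under pics/ and viewed, and the job is handed in when it is done.

Besides the shell and the picture viewer there is one more tool, called after "Request:" as name(argument=value, ...) on one line, values as JSON. send_rows: Moves the arm, as the interface text tells. Its arguments: {"type":"object","properties":{"plan":{"type":"array"},"force":{"type":"number"}},"required":["plan"]}

```bash
mkdir -p pics; cat > h.py <<'E'
import numpy as np, cv2
from cell import get_state, capture, camera_params, env
def snap(n,tag):
    p,d=capture(n); cv2.imwrite(f'pics/{tag}.png',p[:,:,::-1]); np.savez(f'{tag}.npz',p=p,d=d); return p,d
def pts(n,d):
    c=camera_params(n);K=c['mtx'];E=c['extrinsics']
    v,u=np.mgrid[:d.shape[0],:d.shape[1]]
    P=np.stack([(u-K[0,2])/K[0,0]*d,(v-K[1,2])/K[1,1]*d,d],-1)
    return P@E[:3,:3].T+E[:3,3]
def ray(n,u,v,z):
    c=camera_params(n);K=c['mtx'];E=c['extrinsics']
    r=E[:3,:3]@np.array([(u-K[0,2])/K[0,0],(v-K[1,2])/K[1,1],1]);o=E[:3,3]
    return o+r*(z-o[2])/r[2]
E
python3 - <<'E'
from h import *
np.set_printoptions(precision=4,suppress=True)
for n in('side','top'):
    snap(n,n+'0');print(n,camera_params(n))
print(get_state(),env.grip_point_offset)
E
```

```text
side {'mtx': array([[424.9978,   0.    , 252.7029],
       [  0.    , 424.9978, 197.9089],
       [  0.    ,   0.    ,   1.    ]]), 'extrinsics': array([[-0.8335, -0.3622,  0.4173,  0.0777],
       [-0.5525,  0.5575, -0.6196,  1.0894],
       [-0.0082, -0.747 , -0.6648,  0.8985],
       [ 0.    ,  0.    ,  0.    ,  1.    ]])}
top {'mtx': array([[458.1413,   0.    , 256.7021],
       [  0.    , 458.1413, 195.4694],
       [  0.    ,   0.    ,   1.    ]]), 'extrinsics': array([[-0.4197, -0.7669,  0.4855, -0.1968],
       [-0.9076,  0.3576, -0.2198,  0.7109],
       [-0.005 , -0.5329, -0.8462,  1.469 ],
       [ 0.    ,  0.    ,  0.    ,  1.    ]])}
{'time': 0.1, 'q': array([72.2544, 18.4353, -4.017 , 83.167 ,  1.2948, 78.5407, -3.2598]), 'joint_velocities': array([-0.0023, -0.1609, -0.0734, -0.1683, -0.0418,  0.1197, -0.0009]), 'tau': array([ -0.0004, -49.2568,  -0.406 , -31.34  ,  -0.0642,   0.0394,
         0.0001]), 'tool_pos': array([ 0.2066, -0.6157,  0.1835]), 'ee_rot': array([[ 0.3182, -0.948 , -0.0006],
       [-0.948 , -0.3182,  0.0016],
       [-0.0017,  0.0001, -1.    ]]), 'ft_force': array([0.2722, 0.3369, 0.5226]), 'moment': array([ 0.0045, -0.014 ,  0.0018]), 'grip_width': 0.9987728596131422} 0.0187
```

View pics/side0.png

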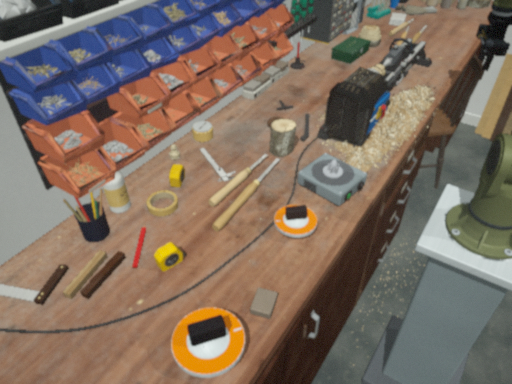

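View pics/top0.png

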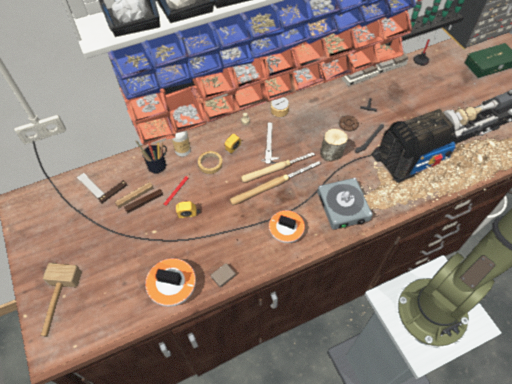

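Two orange platters are visible. In the top view they are at (287,226) and (170,282), and in the side view at (296,220) and (208,340). The sharpener is at top (345,203) and side (332,178). I'll measure both diameters and enlarge the crops.

```bash
python3 - <<'E'
from h import *
np.set_printoptions(precision=4,suppress=True)
for n in('top','side'):
    z=np.load(n+'0.npz');p,d=z['p'],z['d'];P=pts(n,d)
    hsv=cv2.cvtColor(p,cv2.COLOR_RGB2HSV)
    m=((hsv[...,0]>8)&(hsv[...,0]<22)&(hsv[...,1]>200)&(hsv[...,2]>180)).astype(np.uint8)
    k,l,s,c=cv2.connectedComponentsWithStats(m)
    for i in range(1,k):
        if s[i,4]>150:
            Q=P[l==i];Q=Q[Q[:,2]<.2]
            print(n,s[i],c[i],Q.min(0) if len(Q) else 0,Q.max(0) if len(Q) else 0,np.median(Q,0) if len(Q) else 0)
            if len(Q):
                (cx,cy),r=cv2.minEnclosingCircle(Q[:,:2].astype(np.float32));print('circ',cx,cy,r)
crops={'top':[(245,190,90,70),(300,165,90,70),(125,245,90,70)],'side':[(260,190,80,60),(290,140,90,70)]}
for n,L in crops.items():
    p=np.load(n+'0.npz')['p']
    im=np.hstack([cv2.resize(p[y:y+60,x:x+80],None,fx=5 if len(L)==2 else 3.3,fy=5 if len(L)==2 else 3.3,interpolation=cv2.INTER_CUBIC) for x,y,w,h in L])
    cv2.imwrite(f'pics/crop_{n}.png',im[:,:,::-1])
E
```

```text
side [277 210  39  23 235] [300.4936 224.3745] [0.4067 0.2455 0.0377] [0.4995 0.3551 0.0474] [0.4316 0.3198 0.0411]
circ 0.4616069197654724 0.3001731038093567 0.05754605680704117
side [ 173  308   70   65 1830] [206.0355 343.0514] [0.3595 0.6635 0.0477] [0.5139 0.8163 0.112 ] [0.4296 0.7569 0.0533]
circ 0.4360300898551941 0.7389222979545593 0.0779985710978508
```

View pics/crop_top.png

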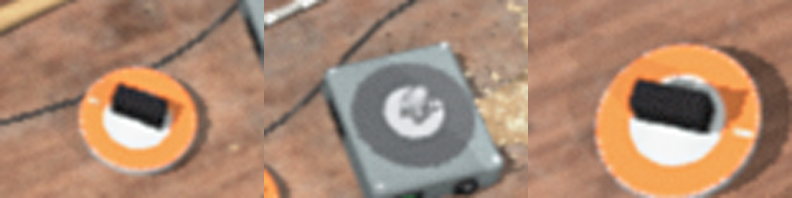

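View pics/crop_side.png

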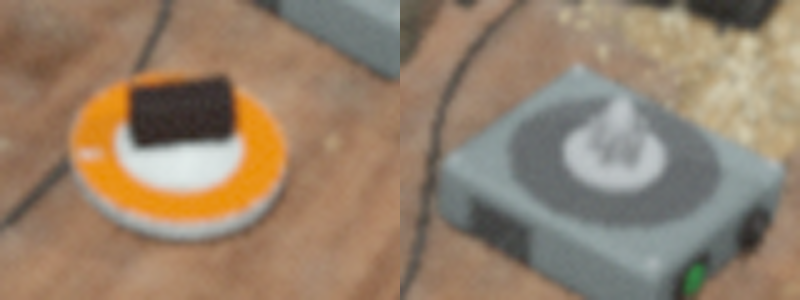

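The crops show that the platter at top (287,226) / side (296,220) is about 0.12 m across. The other is about 0.156 m, so the first is the smaller one and the one for this job. Its tick is on the left, and the grip lies along the line to the tick. Next I'll get exact positions.

```bash
cat > loc.py <<'E'
from h import *
np.set_printoptions(precision=4,suppress=True)
def circ(X):
    A=np.c_[2*X,np.ones(len(X))];s=np.linalg.lstsq(A,(X**2).sum(1),rcond=None)[0]
    return s[0],s[1],np.sqrt(s[2]+s[0]**2+s[1]**2)
box={'top':((255,200,70,50),(300,170,90,70)),'side':((260,190,75,60),(290,140,90,70))}
for n in('top','side'):
    z=np.load(n+'0.npz');p,d=z['p'],z['d']
    hsv=cv2.cvtColor(p,cv2.COLOR_RGB2HSV)
    x,y,w,h=box[n][0]
    def sub(m,b):
        o=np.zeros(m.shape,np.uint8);x,y,w,h=b;o[y:y+h,x:x+w]=m[y:y+h,x:x+w];return o
    m=sub((hsv[...,0]>5)&(hsv[...,0]<25)&(hsv[...,1]>170)&(hsv[...,2]>150),box[n][0])
    c=max(cv2.findContours(m,0,1)[0],key=cv2.contourArea);hl=cv2.convexHull(c)[:,0]
    X=np.array([ray(n,u,v,.040)[:2] for u,v in hl]);print(n,'disc',circ(X))
    k=cv2.drawContours(np.zeros_like(m),[hl[:,None]],-1,1,-1)
    g=k&(hsv[...,2]<75)
    gc=max(cv2.findContours(g,0,1)[0],key=cv2.contourArea);print('grip rect',cv2.minAreaRect(gc))
    # white tick: low-sat inside hull, print comps
    wt=k&(hsv[...,1]<150)&(hsv[...,2]>150)
    kk,l,s,cc=cv2.connectedComponentsWithStats(wt.astype(np.uint8))
    for i in range(1,kk):
        if s[i,4]<60: print('white',s[i,4],cc[i],ray(n,*cc[i],.040))
    b=box[n][1]
    f=sub((hsv[...,1]<25)&(hsv[...,2]>165),b)
    kk,l,s,cc=cv2.connectedComponentsWithStats(f)
    i=1+np.argmax(s[1:,4]);print('flange',s[i],cc[i])
    hl=cv2.convexHull(max(cv2.findContours((l==i).astype(np.uint8),0,1)[0],key=cv2.contourArea))[:,0]
    # use lower part of hull (spindle obscures upper)
    X=np.array([ray(n,u,v,.064)[:2] for u,v in hl]);print('flange circ',circ(X)); 
    P=pts(n,d);x,y,w,h=b;Q=P[y:y+h,x:x+w].reshape(-1,3)
    S=Q[(Q[:,2]>.072)&(Q[:,2]<.125)];print('spindle pts',len(S),S.mean(0),np.median(S,0),S.max(0),S.min(0))
    B=Q[(Q[:,2]>.05)&(Q[:,2]<.062)];print('box rect',cv2.minAreaRect(B[:,:2].astype(np.float32)))
    for name in('p',):
        im=cv2.resize(p[y+5:y+65,x+5:x+85],None,fx=10,fy=10,interpolation=cv2.INTER_CUBIC);cv2.imwrite(f'pics/spin_{n}.png',im[:,:,::-1])
E
python3 loc.py
```

```text
top disc (np.float64(0.5017994441100372), np.float64(0.3003994713743241), np.float64(0.019730140030101942))
grip rect ((282.5, 217.0), (2.0, 5.0), 90.0)
flange [320 178  52  45 477] [344.0839 202.0273]
flange circ (np.float64(0.4566970189895052), np.float64(0.059960000959697696), np.float64(0.09919006445211288))
spindle pts 73 [0.4597 0.0678 0.0897] [0.4589 0.069  0.0883] [0.4797 0.0837 0.1065] [0.4456 0.0511 0.0725]
box rect ((0.4595372676849365, 0.06437959522008896), (0.15121915936470032, 0.1766325831413269), 79.67726135253906)
side disc (np.float64(0.4648720997270588), np.float64(0.2968928928691028), np.float64(0.05817902987724246))
grip rect ((296.0, 213.0), (10.0, 18.0), 90.0)
white 10 [277.2 220.3] [0.5043 0.3315 0.04  ]
flange [323 166  20  12 134] [332.1642 171.9776]
flange circ (np.float64(0.46081313890154135), np.float64(0.0654712610518915), np.float64(0.03091179633900672))
spindle pts 180 [0.4602 0.1652 0.0868] [0.4602 0.0747 0.0851] [0.4806 0.3161 0.1079] [0.4393 0.0431 0.0726]
box rect ((0.5229378938674927, 0.053899943828582764), (0.1530788689851761, 0.30974850058555603), 78.81214904785156)
```

```bash
python3 - <<'E'
import cv2,numpy as np
ims=[]
for n,(x,y) in {'top':(325,180),'side':(315,150)}.items():
    p=np.load(n+'0.npz')['p'];ims.append(cv2.resize(p[y:y+40,x:x+40],None,fx=10,fy=10,interpolation=cv2.INTER_CUBIC))
cv2.imwrite('pics/spin.png',np.hstack(ims)[:,:,::-1])
E
```

```text
(no output)
```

View pics/spin.png

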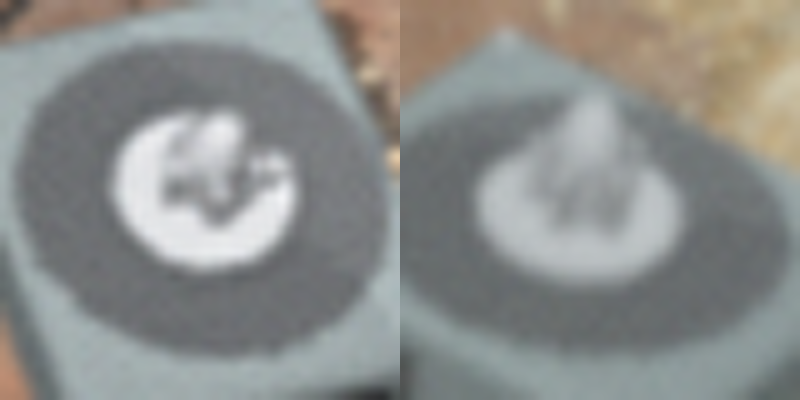

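The spindle crops show the flange at about top (345,198) and side (332.5,171). The splines are only faintly visible, so I'll align by feel. Next I'll refine the centres with better thresholds.

```bash
cat > loc2.py <<'E'
from h import *
np.set_printoptions(precision=4,suppress=True)
from scipy.optimize import least_squares
def circ(X):
    f=least_squares(lambda s:np.hypot(X[:,0]-s[0],X[:,1]-s[1])-s[2],[*X.mean(0),.05],loss='soft_l1',f_scale=.001);return f.x
cfg={'top':((262,205,50,42),(345,198),190),'side':((268,198,60,45),(332.5,171),158)}
for n,(b,(cu,cv_),th) in cfg.items():
    z=np.load(n+'0.npz');p,d=z['p'],z['d'];S=8
    x,y,w,h=b
    big=cv2.resize(p[y:y+h,x:x+w],None,fx=S,fy=S,interpolation=cv2.INTER_CUBIC)
    conv=lambda q,x,y:((q[0]+.5)/S-.5+x,(q[1]+.5)/S-.5+y)
    hsv=cv2.cvtColor(big,cv2.COLOR_RGB2HSV)
    m=((hsv[...,0]>6)&(hsv[...,0]<25)&(hsv[...,1]>190)&(hsv[...,2]>140)).astype(np.uint8)
    c=max(cv2.findContours(m,0,1)[0],key=cv2.contourArea);hl=cv2.convexHull(c)[:,0]
    E=cv2.fitEllipse(hl);print(n,'disc el',conv(E[0],x,y),np.array(E[1])/S)
    X=np.array([ray(n,*conv(q,x,y),.040)[:2] for q in hl]);C=circ(X);print(' disc',C)
    k=cv2.drawContours(np.zeros_like(m),[hl[:,None]],-1,1,-1)
    g=k&(hsv[...,2]<90).astype(np.uint8)
    gc=max(cv2.findContours(g,0,1)[0],key=cv2.contourArea);R=cv2.minAreaRect(gc);bp=cv2.boxPoints(R)
    W=[ray(n,*conv(q,x,y),.084)[:2] for q in bp];print(' grip px',conv(R[0],x,y),R[1:],'corners@.084',np.array(W).round(4).tolist())
    e=np.diff(np.array(W+[W[0]]),axis=0);print('  edges len/ang',[(round(np.hypot(*v),4),round(np.degrees(np.arctan2(v[1],v[0])),1)) for v in e])
    inner=cv2.erode(k,np.ones((9,9)))
    t=inner&((hsv[...,1]<170)&(hsv[...,2]>160)).astype(np.uint8)
    kk,l,s,cc=cv2.connectedComponentsWithStats(t)
    for i in range(1,kk):
        if s[i,4]>40:
            w_=ray(n,*conv(cc[i],x,y),.040);v=w_[:2]-C[:2];print(' white',s[i,4],conv(cc[i],x,y),w_[:2],np.hypot(*v),np.degrees(np.arctan2(v[1],v[0])))
    x,y=int(cu)-24,int(cv_)-24
    big=cv2.resize(p[y:y+48,x:x+48],None,fx=S,fy=S,interpolation=cv2.INTER_CUBIC);G=cv2.cvtColor(big,cv2.COLOR_RGB2GRAY)
    for lo,hi,zz,lab in((th,256,.064,'flange'),(0,128,.058,'ring')):
        m=((G>=lo)&(G<hi)).astype(np.uint8);kk,l,s,cc=cv2.connectedComponentsWithStats(m)
        i=1+np.argmax(s[1:,4]);q=cv2.convexHull(max(cv2.findContours((l==i).astype(np.uint8),0,1)[0],key=cv2.contourArea))[:,0]
        X=np.array([ray(n,*conv(a,x,y),zz)[:2] for a in q]);C=circ(X);r=np.hypot(*(X-C[:2]).T)-C[2];print(' ',lab,len(q),C,'res',np.abs(r).mean(),s[i])
E
python3 loc2.py
```

```text
Traceback (most recent call last):
  File "loc2.py", line 14, in <module>
    c=max(cv2.findContours(m,0,1)[0],key=cv2.contourArea);hl=cv2.convexHull(c)[:,0]
ValueError: max() iterable argument is empty
```

```bash
python3 - <<'E'
from h import *
for n,uv in (('top',[(273,228),(287,238),(300,228),(288,222)]),('side',[(281,225),(296,233)])):
    p=np.load(n+'0.npz')['p'];h=cv2.cvtColor(p,cv2.COLOR_RGB2HSV)
    for u,v in uv: print(n,p[v,u],h[v,u])
E
sed -i 's/(hsv\[...,0\]>6)&(hsv\[...,0\]<25)&(hsv\[...,1\]>190)&(hsv\[...,2\]>140)/(hsv[...,0]>6)\&(hsv[...,0]<25)\&(hsv[...,1]>(190 if n=="side" else 150))\&(hsv[...,2]>140)/' loc2.py; python3 loc2.py
```

```text
top [246 165  84] [ 15 168 246]
top [246 165  85] [ 15 167 246]
top [246 169  88] [ 15 164 246]
top [50 51 52] [105  10  52]
side [233 146  15] [ 18 239 233]
side [230 155  77] [ 15 170 230]
top disc el (286.6123695373535, 225.1736068725586) [29.5674 34.345 ]
 disc [0.4665 0.2952 0.06  ]
 grip px (286.9940071105957, 221.78681564331055) ((133.42691040039062, 67.88386535644531), 20.556045532226562) corners@.084 [[0.4663, 0.3323], [0.4901, 0.309], [0.4465, 0.2706], [0.4233, 0.2941]]
  edges len/ang [(np.float64(0.0334), np.float64(-44.3)), (np.float64(0.0582), np.float64(-138.6)), (np.float64(0.0331), np.float64(134.6)), (np.float64(0.0575), np.float64(41.7))]
 white 31027 (np.float64(286.47113602668645), np.float64(226.7625757404841)) [0.46   0.2992] 0.007615387762311282 148.145807481573
 white 68 (np.float64(282.0404411764706), np.float64(215.1691176470588)) [0.5088 0.2924] 0.04242551661502986 -3.83179257623693
 white 79 (np.float64(276.4375), np.float64(217.50237341772151)) [0.5087 0.3148] 0.046530558484391006 24.930611105665356
  flange 38 [0.4635 0.0627 0.0314] res 0.00038378799172
[... 285 characters left out ...]
84 [[0.4884, 0.313], [0.4417, 0.2826], [0.4203, 0.3224], [0.4657, 0.352]]
  edges len/ang [(np.float64(0.0558), np.float64(-147.0)), (np.float64(0.0452), np.float64(118.2)), (np.float64(0.0542), np.float64(33.1)), (np.float64(0.0451), np.float64(-59.8))]
 white 15300 (np.float64(295.452818627451), np.float64(222.44392973856208)) [0.4563 0.3105] 0.016137210098132054 122.9557286629027
 white 753 (np.float64(278.06515604249665), np.float64(220.28361553784862)) [0.5023 0.3301] 0.049791521100481496 41.604631782160986
  flange 41 [0.4676 0.0455 0.0449] res 0.006584718250473532 [  120    91   159   155 12544]
  ring 48 [0.462  0.064  0.0665] res 0.0007062913706523408 [   29   104   341   205 34984]
```

```bash
python3 - <<'E'
from h import *
np.set_printoptions(precision=3,suppress=True)
Q=np.vstack([pts(n,np.load(n+'0.npz')['d']).reshape(-1,3)[np.load(n+'0.npz')['d'].ravel()>0] for n in('top','side')])
# height map 10cm cells
xs=np.arange(.2,1.1,.1);ys=np.arange(-.8,.8,.1)
print('y\\x',xs)
for y in ys:
    r=[]
    for x in xs:
        m=(abs(Q[:,0]-x-.05)<.05)&(abs(Q[:,1]-y-.05)<.05)
        r.append(np.percentile(Q[m,2],99) if m.sum()>5 else np.nan)
    print('%.1f'%y,np.array(r))
E
cat > go.py <<'E'
import sys
from h import *
from scipy.spatial.transform import Rotation as Ro
np.set_printoptions(precision=3,suppress=True)
# args: x y z angle(deg of tool x in world)   chained waypoints
s=get_state();R=s['ee_rot'];p=s['tool_pos']
a=np.arctan2(R[1,0],R[0,0]);R0=np.array([[np.cos(a),np.sin(a),0],[np.sin(a),-np.cos(a),0],[0,0,-1]])
print('t',s['time'],'p',p,'ang',np.degrees(a),'F',s['ft_force'],'M',s['moment'],'w',s['grip_width'],'tilt',Ro.from_matrix(R0.T@R).as_rotvec(True), 'j7',s['q'][6])
v=list(map(float,sys.argv[1:]))
for i in range(0,len(v),4):
    d=R0.T@(np.array(v[i:i+3])-p)/.03
    w=-(v[i+3]-np.degrees(a))/6
    print(v[i:i+4],'->',d,'wz',w)
E
python3 go.py .40 -.45 .26 -71.4 .56 -.2 .26 -71.4 .56 .05 .26 -60 .466 .2955 .2 -48.3
```

```text
y\x [0.2 0.3 0.4 0.5 0.6 0.7 0.8 0.9 1. ]
-0.8 [-0.885  0.023  0.174  0.196  0.143  0.01   0.01   0.293  0.288]
-0.7 [0.423 0.041 0.144 0.17  0.11  0.01  0.009 0.292 0.298]
-0.6 [0.451 0.044 0.148 0.17    nan 0.008 0.008 0.3   0.308]
-0.5 [-0.325  0.049  0.146  0.189    nan  0.009  0.008  0.401  0.325]
-0.4 [-0.881  0.053  0.21   0.223  0.019  0.01   0.014  0.421  0.39 ]
-0.3 [-0.885  0.032  0.21   0.227  0.2    0.013  0.174  0.477  0.409]
-0.2 [-0.885  0.028  0.191  0.217  0.179  0.024  0.024  0.489  0.409]
-0.1 [-0.884  0.012  0.062  0.062  0.109  0.111  0.009  0.506  0.492]
-0.0 [-0.884  0.061  0.103  0.065  0.106  0.107  0.008  0.486  0.522]
0.1 [-0.885  0.058  0.064  0.062  0.023  0.03   0.012  0.503  0.542]
0.2 [-0.885  0.006  0.087  0.044  0.031  0.031  0.042  0.513  0.568]
0.3 [-0.883  0.006  0.086  0.043  0.031  0.031  0.063  0.515  0.589]
0.4 [-0.884  0.005  0.007  0.01   0.03   0.008  0.029  0.518  0.605]
0.5 [-0.883  0.027  0.028  0.01   0.062  0.01   0.011  0.519  0.605]
0.6 [-0.883  0.055  0.057  0.011  0.062  0.051  0.144  0.517  0.608]
0.7 [-0.193  0.057  0.112  0.056  0.01   0.025  0.027  0.019  0.684]
t 0.1 p [ 0.207 -0.616  0.183] ang -71.44325364303336 F [0.272 0.337 0.523] M [ 0.005 -0.014  0.002] w 0.9987728596131422 tilt [-0.005 -0.098 -0.   ] j7 -3.2598290483330885
[0.4, -0.45, 0.26, -71.4] -> [-3.185 -7.869 -2.551] wz -0.007208940505558796
[0.56, -0.2, 0.26, -71.4] -> [ -9.388 -15.577  -2.551] wz -0.007208940505558796
[0.56, 0.05, 0.26, -60.0] -> [-17.288 -18.229  -2.551] wz -1.9072089405055597
[0.466, 0.2955, 0.2, -48.3] -> [-26.043 -17.863  -0.551] wz -3.85720894050556
```

```bash
python3 go.py .207 -.616 .36 -71.4  .36 -.42 .36 -71.4 .48 -.2 .36 -71.4 .52 .05 .36 -60 .466 .2955 .3 -48.3 .466 .2955 .16 -48.3
```

```text
t 0.1 p [ 0.207 -0.616  0.183] ang -71.44325364303336 F [0.272 0.337 0.523] M [ 0.005 -0.014  0.002] w 0.9987728596131422 tilt [-0.005 -0.098 -0.   ] j7 -3.2598290483330885
[0.207, -0.616, 0.36, -71.4] -> [ 0.013 -0.009 -5.884] wz -0.007208940505558796
[0.36, -0.42, 0.36, -71.4] -> [-4.557 -6.923 -5.884] wz -0.007208940505558796
[0.48, -0.2, 0.36, -71.4] -> [-10.236 -13.049  -5.884] wz -0.007208940505558796
[0.52, 0.05, 0.36, -60.0] -> [-17.712 -16.965  -5.884] wz -1.9072089405055597
[0.466, 0.2955, 0.3, -48.3] -> [-26.043 -17.863  -3.884] wz -3.85720894050556
[0.466, 0.2955, 0.16, -48.3] -> [-26.043 -17.863   0.782] wz -3.85720894050556
```

Request:
send_rows(plan=[[[0,0,-1.2,0,0,0,0],[0,0,-2.4,0,0,0,0],[0,0,-3.6,0,0,0,0],[0,0,-4.8,0,0,0,0],[0,0,-5.9,0,0,0,0],[-0.65,-1.0,-5.9,0,0,0,0],[-1.3,-2.0,-5.9,0,0,0,0],[-1.95,-3.0,-5.9,0,0,0,0],[-2.6,-4.0,-5.9,0,0,0,0],[-3.25,-5.0,-5.9,0,0,0,0],[-3.9,-6.0,-5.9,0,0,0,0],[-4.55,-6.9,-5.9,0,0,0,0],[-5.4,-7.8,-5.9,0,0,0,0],[-6.2,-8.7,-5.9,0,0,0,0],[-7.0,-9.6,-5.9,0,0,0,0],[-7.8,-10.5,-5.9,0,0,0,0],[-8.6,-11.4,-5.9,0,0,0,0],[-9.4,-12.2,-5.9,0,0,0,0],[-10.2,-13.0,-5.9,0,0,0,0],[-10.2,-13.0,-5.9,0,0,0,0]]])

```text
time: 1.77
tool_pos: [0.4823, -0.1932, 0.3615]
ee_rot: [[0.33, -0.944, 0.002], [-0.944, -0.33, 0.004], [-0.003, -0.003, -1.0]]
ft_force: [-0.7, 1.4, 0.3]
grip_width: 1.0
```

```bash
python3 go.py .52 .05 .36 -60 .466 .2955 .3 -48.3 .466 .2955 .16 -48.3
```

```text
t 1.7667 p [ 0.482 -0.193  0.361] ang -70.71541684716182 F [-0.688  1.416  0.255] M [ 0.112  0.    -0.   ] w 1.0001721471313947 tilt [ 0.156 -0.168  0.   ] j7 -52.258301425558486
[0.52, 0.05, 0.36, -60.0] -> [-7.237 -3.862  0.049] wz -1.7859028078603032
[0.466, 0.2955, 0.3, -48.3] -> [-15.555  -4.866   2.049] wz -3.735902807860304
[0.466, 0.2955, 0.16, -48.3] -> [-15.555  -4.866   6.715] wz -3.735902807860304
```

Request:
send_rows(plan=[[[-1.05,-0.55,0,0,0,-0.25,0],[-2.1,-1.1,0,0,0,-0.5,0],[-3.15,-1.65,0,0,0,-0.75,0],[-4.2,-2.2,0,0,0,-1.0,0],[-5.25,-2.75,0,0,0,-1.25,0],[-6.3,-3.3,0,0,0,-1.5,0],[-7.3,-3.86,0.2,0,0,-1.8,0],[-8.4,-4.0,0.4,0,0,-2.0,0],[-9.5,-4.1,0.6,0,0,-2.3,0],[-10.6,-4.25,0.8,0,0,-2.5,0],[-11.7,-4.4,1.0,0,0,-2.8,0],[-12.8,-4.5,1.2,0,0,-3.1,0],[-13.9,-4.65,1.6,0,0,-3.4,0],[-14.8,-4.75,2.0,0,0,-3.6,0],[-15.55,-4.87,2.8,0,0,-3.74,0],[-15.55,-4.87,4.0,0,0,-3.74,0],[-15.55,-4.87,5.2,0,0,-3.74,0],[-15.55,-4.87,5.7,0,0,-3.74,0],[-15.55,-4.87,5.7,0,0,-3.74,0]]])

```text
time: 3.35
tool_pos: [0.4666, 0.2846, 0.1858]
ee_rot: [[0.656, -0.754, -0.007], [-0.755, -0.656, -0.004], [-0.002, 0.008, -1.0]]
ft_force: [-1.0, -0.6, -0.1]
grip_width: 0.997
```

```bash
python3 - <<'E'
from h import *
a=snap('top','top1')[0];b=snap('side','side1')[0]
cv2.imwrite('pics/c1.png',np.hstack([cv2.resize(a[150:260,230:340],(400,400),interpolation=2),cv2.resize(b[130:250,240:360],(400,400),interpolation=2)])[:,:,::-1])
E
python3 go.py .466 .2955 .049 -48.3
```

```text
t 3.45 p [0.469 0.286 0.19 ] ang -49.014114297209 F [-0.068 -0.261  0.248] M [ 0.036 -0.085 -0.006] w 1.0018384744128723 tilt [-0.037 -0.022 -0.   ] j7 -89.93132554583828
[0.466, 0.2955, 0.049, -48.3] -> [-0.298 -0.116  4.716] wz -0.11901904953483348
```

View pics/c1.png

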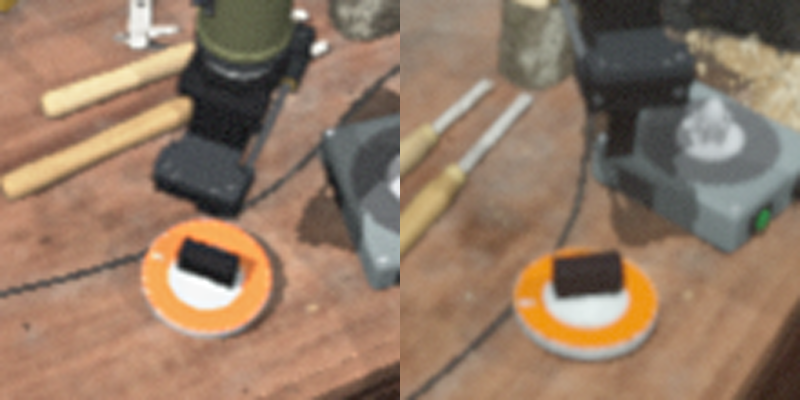

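```bash
cat >> h.py <<'E'
def proj(n,X):
    c=camera_params(n);K=c['mtx'];E=c['extrinsics'];q=K@(E[:3,:3].T@(np.array(X)-E[:3,3]));return q[:2]/q[2]
E
python3 - <<'E'
from h import *
s=get_state()
for n in('top','side'):print(n,proj(n,s['tool_pos']),proj(n,[.466,.2955,.084]))
E
```

```text
top [290.9858678  201.20212461] [287.28833123 218.9415918 ]
side [298.95146089 175.14907847] [295.97262151 206.85281734]
```

Request:
send_rows(plan=[[[0,0,1.0,0,0,0,0],[0,0,2.0,0,0,0,0],[0,0,2.8,0,0,0,0],[0,0,2.8,0,0,0,0],[0,0,2.8,0,0,0,0],[0,0,2.8,0,0,0,0]]])

```text
time: 3.95
tool_pos: [0.4709, 0.2878, 0.1091]
ee_rot: [[0.656, -0.755, 0.003], [-0.755, -0.656, 0.002], [0.001, -0.004, -1.0]]
ft_force: [0.1, -0.6, 0.3]
grip_width: 0.999
```

```bash
python3 go.py .466 .2955 .049 -48.3
```

```text
t 3.95 p [0.471 0.288 0.109] ang -49.02231589299073 F [ 0.082 -0.573  0.331] M [-0.02  -0.022 -0.042] w 0.9994767739920486 tilt [ 0.217  0.045 -0.   ] j7 -92.87096734156201
[0.466, 0.2955, 0.049, -48.3] -> [-0.301 -0.045  2.002] wz -0.1203859821651226
```

Request:
send_rows(plan=[[[-0.3,-0.05,0.4,0,0,-0.12,0],[-0.3,-0.05,0.9,0,0,-0.12,0],[-0.3,-0.05,1.4,0,0,-0.12,0],[-0.3,-0.05,1.8,0,0,-0.12,0],[-0.3,-0.05,1.95,0,0,-0.12,0],[-0.3,-0.05,1.95,0,0,-0.12,0],[-0.3,-0.05,1.95,0,0,-0.12,0]]])

```text
time: 4.53
tool_pos: [0.4647, 0.295, 0.0484]
ee_rot: [[0.666, -0.746, 0.0], [-0.746, -0.666, 0.0], [-0.0, -0.001, -1.0]]
ft_force: [-0.2, -0.6, -0.1]
grip_width: 1.005
```

```bash
python3 go.py .466 .2955 .049 -48.3;python3 - <<'E'
from h import *
a=snap('top','top2')[0];b=snap('side','side2')[0]
cv2.imwrite('pics/c2.png',np.hstack([cv2.resize(a[180:260,250:330],(400,400),interpolation=2),cv2.resize(b[170:250,260:340],(400,400),interpolation=2)])[:,:,::-1])
E
```

```text
t 4.5333 p [0.465 0.295 0.048] ang -48.269393410791196 F [-0.178 -0.566 -0.119] M [ 0.011 -0.047 -0.008] w 1.0048289328581936 tilt [ 0.035 -0.004  0.   ] j7 -96.01158915333114
[0.466, 0.2955, 0.049, -48.3] -> [ 0.016 -0.045 -0.021] wz 0.005101098201466907
```

View pics/c2.png

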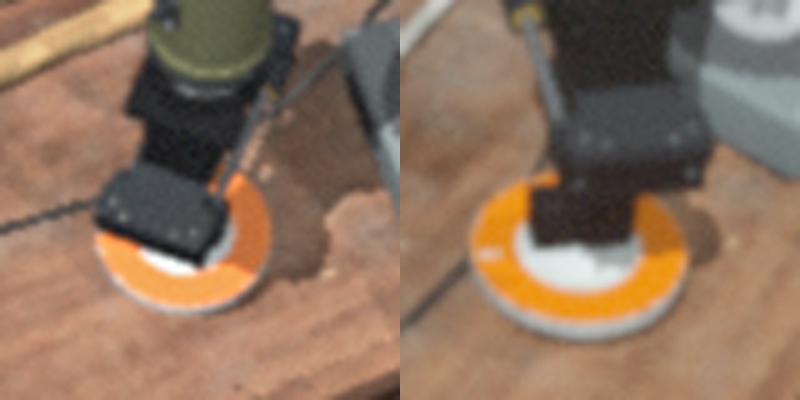

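The fingers straddle the grip, with the jaws aligned to the bar (hand at about top (283,222), side (297,212)). Now I'll close.

Request:
send_rows(plan=[[[0,0,0,0,0,0,0.5],[0,0,0,0,0,0,0.7],[0,0,0,0,0,0,1],[0,0,0,0,0,0,1],[0,0,0,0,0,0,1],[0,0,0,0,0,0,1],[0,0,0,0,0,0,1],[0,0,0,0,0,0,1],[0,0,0,0,0,0,1]]], force=35)

```text
time: 5.38
tool_pos: [0.4644, 0.2944, 0.0479]
ee_rot: [[0.665, -0.746, -0.0], [-0.746, -0.665, -0.0], [0.0, 0.0, -1.0]]
ft_force: [-0.4, -0.7, 0.0]
grip_width: 0.402
```

```bash
python3 go.py
```

```text
t 5.3833 p [0.464 0.294 0.048] ang -48.282412840367265 F [-0.375 -0.718  0.007] M [-0.003 -0.055 -0.063] w 0.40199109866572663 tilt [-0.008  0.001  0.   ] j7 -96.01569227692184
```

Request:
send_rows(plan=[[[0,0,0,0,0,0,1],[0,0,0,0,0,0,1],[0,0,0,0,0,0,1],[0,0,0,0,0,0,1],[0,0,0,0,0,0,1],[0,0,0,0,0,0,1],[0,0,0,0,0,0,1],[0,0,0,0,0,0,1]]])

```text
time: 6.05
tool_pos: [0.4645, 0.2945, 0.0479]
ee_rot: [[0.665, -0.746, 0.0], [-0.746, -0.665, -0.0], [0.0, 0.0, -1.0]]
ft_force: [-0.1, -0.0, 0.6]
grip_width: 0.006
```

Request:
send_rows(plan=[[[0,0,-0.5,0,0,0,1],[0,0,-1.0,0,0,0,1],[0,0,-1.0,0,0,0,1],[0,0,-1.0,0,0,0,1]]])

```text
time: 6.38
tool_pos: [0.465, 0.2948, 0.0784]
ee_rot: [[0.665, -0.747, 0.002], [-0.747, -0.665, 0.0], [0.001, -0.002, -1.0]]
ft_force: [0.4, -0.4, 0.7]
grip_width: 0.005
```

```bash
python3 go.py;python3 - <<'E'
from h import *
a=snap('top','top3')[0];b=snap('side','side3')[0]
cv2.imwrite('pics/c3.png',np.hstack([cv2.resize(a[170:250,250:330],(400,400),interpolation=2),cv2.resize(b[160:240,260:340],(400,400),interpolation=2)])[:,:,::-1])
E
```

```text
t 6.3833 p [0.465 0.295 0.078] ang -48.295683828990136 F [ 0.41  -0.371  0.724] M [ 0.007 -0.036  0.037] w 0.004786425668996395 tilt [ 0.086  0.044 -0.   ] j7 -94.56331031945017
```

View pics/c3.png

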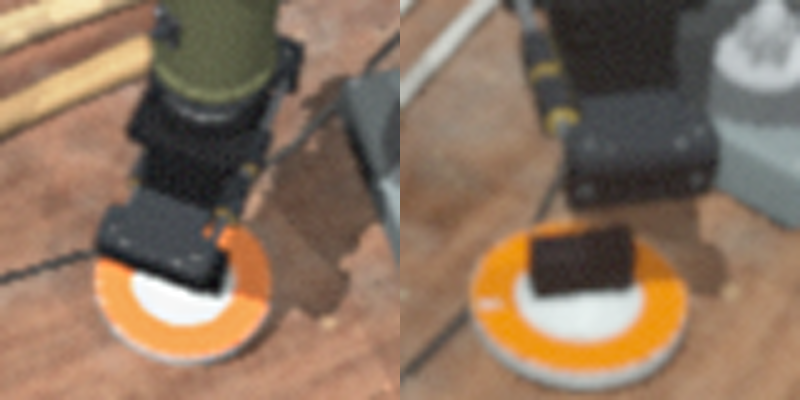

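The gripper shut on nothing (width 0.005). In side3 the bar at about (296,212) is unobstructed and the hand sits behind it at about (308,195). I'll check in depth where the hand really is.

```bash
python3 - <<'E'
from h import *
np.set_printoptions(precision=3,suppress=True)
s=get_state();print(s['tool_pos'],s['q'])
for n in('top','side'):
    print(n,proj(n,s['tool_pos']),'grasp',proj(n,s['tool_pos']+[0,0,.019]),'body',proj(n,s['tool_pos']+[0,0,.07]))
    z=np.load(n+'3.npz');P=pts(n,z['d'])
    m=(z['d']>0)&(np.hypot(P[...,0]-.466,P[...,1]-.2955)<.14)&(P[...,2]>.06)&(P[...,2]<.35)
    for lo in np.arange(.06,.34,.02):
        q=P[m&(P[...,2]>lo)&(P[...,2]<lo+.02)]
        if len(q)>3: print(' z%.2f'%lo,len(q),q.min(0)[:2],q.max(0)[:2],q.mean(0)[:2])
p=np.load('side3.npz')['p'];print(p.shape)
b=cv2.resize(p[110:240,230:370],None,fx=5.5,fy=4.6*1.0,interpolation=2)
cv2.imwrite('pics/c4.png',b[:,:,::-1])
E
```

```text
[0.464 0.294 0.077] [  8.501  17.126 -50.076 103.682  14.33   65.876 -94.562]
top [287.814 220.176] grasp [288.104 217.482] body [288.913 209.969]
 z0.06 10 [0.437 0.274] [0.455 0.291] [0.442 0.284]
 z0.08 16 [0.437 0.272] [0.456 0.291] [0.445 0.282]
 z0.18 58 [0.379 0.208] [0.502 0.384] [0.422 0.328]
 z0.20 166 [0.373 0.211] [0.496 0.39 ] [0.44  0.295]
 z0.22 378 [0.374 0.203] [0.512 0.388] [0.425 0.331]
 z0.24 51 [0.413 0.304] [0.447 0.348] [0.429 0.329]
 z0.26 65 [0.407 0.272] [0.454 0.352] [0.432 0.327]
 z0.28 253 [0.403 0.266] [0.483 0.355] [0.438 0.318]
 z0.30 39 [0.426 0.273] [0.469 0.334] [0.439 0.312]
 z0.32 109 [0.424 0.267] [0.481 0.334] [0.439 0.309]
 z0.34 44 [0.427 0.268] [0.47  0.332] [0.441 0.313]
side [296.67  208.572] grasp [297.082 203.605] body [298.233 189.738]
 z0.06 113 [0.435 0.286] [0.492 0.326] [0.46  0.308]
 z0.08 132 [0.438 0.274] [0.492 0.324] [0.464 0.301]
 z0.18 151 [0.378 0.246] [0.546 0.384] [0.43  0.345]
 z0.20 322 [0.374 0.249] [0.548 0.387] [0.458 0.326]
 z0.22 591 [0.375 0.235] [0.55  0.389] [0.434 0.337]
 z0.24 142 [0.413 0.312] [0.482 0.346] [0.437 0.331]
 z0.26 150 [0.406 0.279] [0.494 0.353] [0.434 0.329]
 z0.28 413 [0.405 0.27 ] [0.498 0.356] [0.445 0.322]
 z0.30 133 [0.425 0.285] [0.492 0.333] [0.451 0.319]
 z0.32 245 [0.425 0.273] [0.496 0.335] [0.451 0.32 ]
 z0.34 101 [0.427 0.287] [0.491 0.333] [0.45  0.319]
(384, 512, 3)
```

View pics/c4.png

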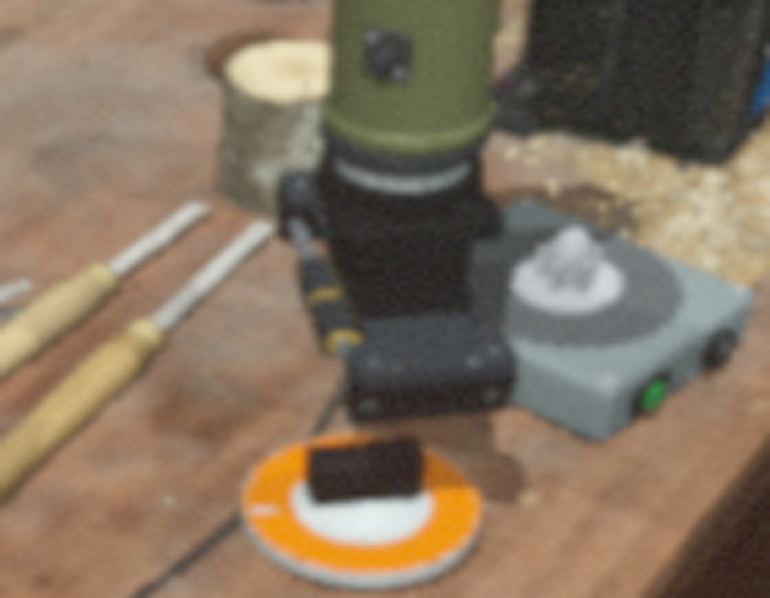

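```bash
python3 - <<'E'
from h import *
np.set_printoptions(precision=3,suppress=True)
tcp=np.array([.469,.286,.19]);x=np.array([.656,-.755,0])
print([proj('side',tcp+k*x*.05) for k in(-1,1)],[proj('side',tcp+k*x*.05+[0,0,.07]) for k in(-1,1)])
z=np.load('side1.npz');P=pts('side',z['d']);p=z['p']
for v in range(150,190,2):
    print(v,[('%.2f,%.2f,%.3f'%tuple(P[v,u])) if P[v,u,2]>.1 else '-' for u in range(294,326,4)])
b=cv2.resize(p[100:190,260:370],None,fx=7,fy=6.5,interpolation=2)
cv2.imwrite('pics/c5.png',cv2.convertScaleAbs(b[:,:,::-1],alpha=2))
p=np.load('top1.npz')['p'][130:220,240:350]
cv2.imwrite('pics/c6.png',cv2.convertScaleAbs(cv2.resize(p,None,fx=7,fy=6.5,interpolation=2)[:,:,::-1],alpha=2))
E
```

```text
[array([303.185, 187.244]), array([295.272, 163.982])] [array([305.194, 165.576]), array([296.819, 142.781])]
150 ['0.45,0.36,0.323', '0.43,0.38,0.340', '0.42,0.37,0.340', '0.42,0.37,0.339', '0.41,0.36,0.339', '0.40,0.36,0.339', '0.40,0.35,0.337', '0.39,0.34,0.336']
152 ['0.45,0.36,0.320', '0.43,0.38,0.337', '0.42,0.37,0.335', '0.42,0.37,0.333', '0.41,0.36,0.335', '0.40,0.35,0.331', '0.40,0.35,0.331', '0.39,0.34,0.330']
154 ['0.45,0.36,0.314', '0.43,0.38,0.329', '0.42,0.37,0.330', '0.42,0.36,0.327', '0.41,0.36,0.328', '0.40,0.35,0.325', '0.40,0.35,0.325', '0.39,0.34,0.322']
156 ['0.45,0.36,0.310', '0.43,0.38,0.323', '0.43,0.37,0.321', '0.42,0.36,0.321', '0.41,0.35,0.315', '0.41,0.35,0.316', '0.40,0.34,0.314', '0.39,0.33,0.312']
158 ['0.45,0.37,0.306', '0.43,0.37,0.313', '0.43,0.36,0.311', '0.42,0.36,0.310', '0.41,0.35,0.311', '0.41,0.35,0.309', '0.40,0.34,0.308', '0.39,0.33,0.308']
160 ['-', '0.43,0.37,0.308', '0.43,0.36,0.307', '0.42,0.36,0.307', '0.41,0.35,0.306', '0.08,1.09,0.899', '0.40,0.34,0.300', '0.39,0.33,0.302']
162 ['-', '0.43,0.37,0.301', '0.43,0.37,0.301', '0.42,0.36,0.3
[... 189 characters left out ...]
,0.264', '-', '-', '-']
168 ['-', '-', '0.44,0.33,0.258', '0.43,0.33,0.256', '0.42,0.32,0.254', '-', '-', '-']
170 ['-', '-', '0.44,0.33,0.249', '0.43,0.32,0.248', '0.43,0.32,0.245', '-', '-', '-']
172 ['-', '-', '0.44,0.33,0.243', '0.43,0.32,0.241', '-', '-', '-', '-']
174 ['-', '-', '0.44,0.33,0.238', '0.43,0.32,0.236', '-', '0.08,1.09,0.899', '-', '-']
176 ['-', '-', '0.44,0.33,0.230', '0.43,0.32,0.228', '-', '-', '-', '-']
178 ['-', '-', '-', '-', '-', '-', '-', '-']
180 ['-', '-', '-', '-', '-', '-', '-', '-']
182 ['-', '-', '-', '-', '-', '-', '-', '-']
184 ['-', '-', '-', '-', '-', '-', '-', '-']
186 ['-', '-', '-', '-', '-', '-', '-', '-']
188 ['-', '-', '-', '-', '-', '-', '-', '-']
```

View pics/c5.png

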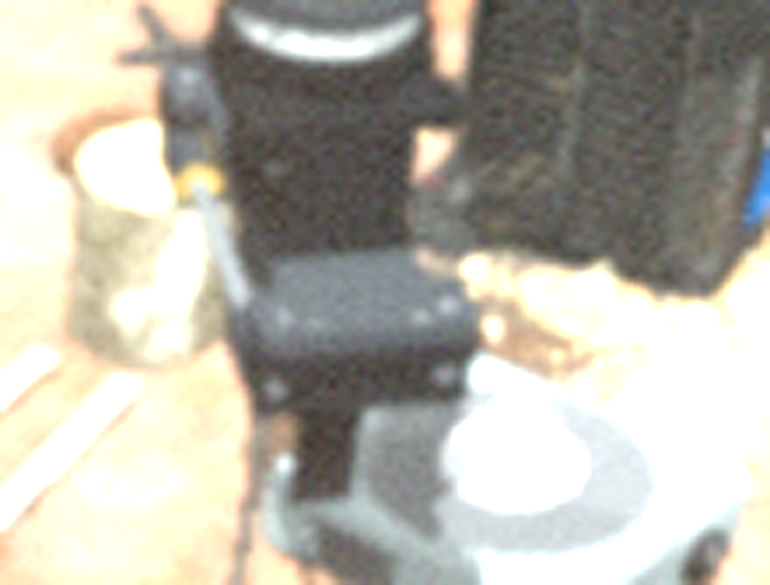

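View pics/c6.png

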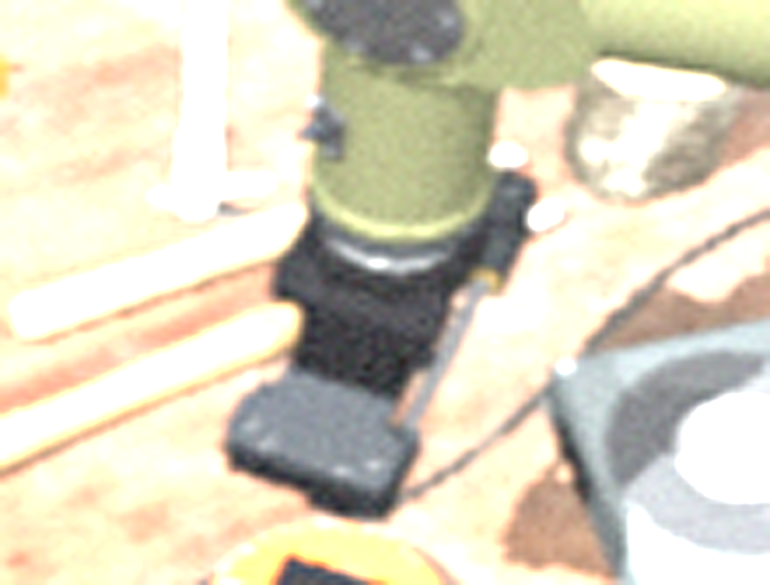

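The measurements disagree. In side1 the fingertip ends at row 177, which puts it at z≈0.228, but the state reports a TCP z of 0.19. XY agrees: the body centre in depth is (.463,.293) against a reported (.4645,.2945). So the real tips are about 37 mm higher than reported, which explains closing just above the grip. I'll open, then go lower.

Request:
send_rows(plan=[[[0,0,-0.5,0,0,0,0],[0,0,-1,0,0,0,0],[0,0,-1,0,0,0,0],[0,0,-1,0,0,0,0],[0,0,-1,0,0,0,0],[0,0,-1,0,0,0,0],[0,0,-1,0,0,0,0],[0,0,-1,0,0,0,0],[0,0,-1,0,0,0,0],[0,0,-1,0,0,0,0],[0,0,-1,0,0,0,0],[0,0,-1,0,0,0,0],[0,0,-1,0,0,0,0],[0,0,-1,0,0,0,0]]])

```text
time: 7.65
tool_pos: [0.4645, 0.2945, 0.1079]
ee_rot: [[0.665, -0.746, 0.0], [-0.746, -0.665, -0.0], [0.0, -0.0, -1.0]]
ft_force: [-0.4, -0.8, 0.5]
grip_width: 0.955
```

```bash
python3 go.py .4655 .296 .09 -48.3; python3 - <<'E'
from h import *
np.set_printoptions(precision=3,suppress=True)
s=get_state();t=s['tool_pos'];x=s['ee_rot'][:,0]
for n in('top','side'):
    p,d=snap(n,n+'5');P=pts(n,d)
    L=(P-t)@x; W=(P-t)@s['ee_rot'][:,1]
    m=(d>0)&(abs(L)<.07)&(abs(W)<.03)&(P[...,2]>.1)&(P[...,2]<.25)&(P[...,2]-t[2]<.10)
    print(n,m.sum(), np.percentile(P[m][:,2],[0,2,5,50]) if m.sum() else '')
    ml=m&(P[...,2]-t[2]<.08)
    print(' L',L[ml].min() if ml.any() else '',L[ml].max() if ml.any() else '','W',W[ml].min() if ml.any() else '',W[ml].max() if ml.any() else '')
    A=(d>0)&(abs(L)<.12)&(abs(W)<.06)&(P[...,2]-t[2]>.10)&(P[...,2]-t[2]<.15)
    print(' body L',np.percentile(L[A],[0,1,99,100]),'W',np.percentile(W[A],[0,1,99,100]),'zmin',np.percentile(P[A][:,2]-t[2],[0,2]))
p=np.load('side5.npz')['p'][130:230,250:360]
cv2.imwrite('pics/c7.png',cv2.convertScaleAbs(cv2.resize(p,None,fx=7,fy=6,interpolation=2)[:,:,::-1],alpha=1.8))
E
```

```text
t 7.65 p [0.464 0.294 0.108] ang -48.28486266332321 F [-0.425 -0.801  0.46 ] M [-0.014 -0.044  0.005] w 0.9547471439319299 tilt [ 0.002  0.006 -0.   ] j7 -93.19889988041115
[0.4655, 0.296, 0.09, -48.3] -> [-0.015 -0.059  0.598] wz 0.002522889446131179
top 1 [0.152 0.152 0.152 0.152]
 L 0.04434663071914337 0.04434663071914337 W 0.012271300661501564 0.012271300661501564
 body L [-0.097 -0.096  0.09   0.094] W [-0.037 -0.036  0.038  0.039] zmin [0.105 0.111]
side 116 [0.147 0.148 0.149 0.17 ]
 L -0.057094545846015664 0.046127050802745005 W -0.010907715284818103 0.01256898681908439
 body L [-0.099 -0.098  0.086  0.094] W [-0.037 -0.037  0.036  0.038] zmin [0.108 0.111]
```

View pics/c7.png

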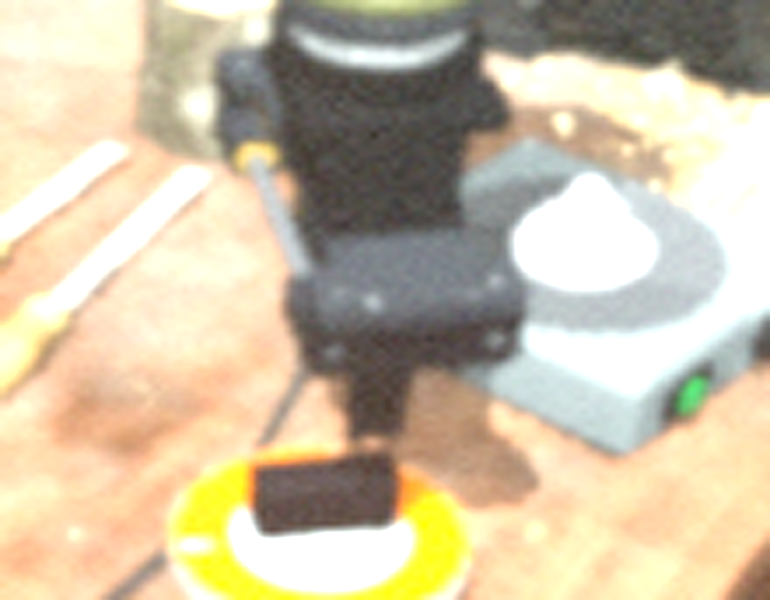

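Confirmed: the offset is about +38 mm in z only. I'm descending to a reported z≈0.013, which puts the real tips at ≈0.051.

Request:
send_rows(plan=[[[0,-0.05,0.5,0,0,0,0],[0,-0.05,1.0,0,0,0,0],[0,-0.05,1.5,0,0,0,0],[0,-0.05,2.0,0,0,0,0],[0,-0.05,2.4,0,0,0,0],[0,-0.05,2.7,0,0,0,0],[0,-0.05,2.9,0,0,0,0],[0,-0.05,3.0,0,0,0,0],[0,-0.05,3.1,0,0,0,0],[0,-0.05,3.17,0,0,0,0],[0,-0.05,3.17,0,0,0,0]]])

```text
time: 8.67
tool_pos: [0.4657, 0.2955, 0.0129]
ee_rot: [[0.665, -0.746, 0.0], [-0.746, -0.665, -0.0], [0.0, -0.0, -1.0]]
ft_force: [0.8, 0.0, 0.4]
grip_width: 0.999
```

```bash
python3 go.py; python3 - <<'E'
from h import *
p=snap('side','side6')[0][150:250,250:360]
cv2.imwrite('pics/c8.png',cv2.convertScaleAbs(cv2.resize(p,None,fx=7,fy=6,interpolation=2)[:,:,::-1],alpha=1.8))
E
```

```text
t 8.6667 p [0.466 0.296 0.013] ang -48.28745623289089 F [0.791 0.042 0.372] M [-0.039 -0.081 -0.043] w 0.9986960304791789 tilt [ 0.01  0.01 -0.  ] j7 -98.001287614962
```

View pics/c8.png

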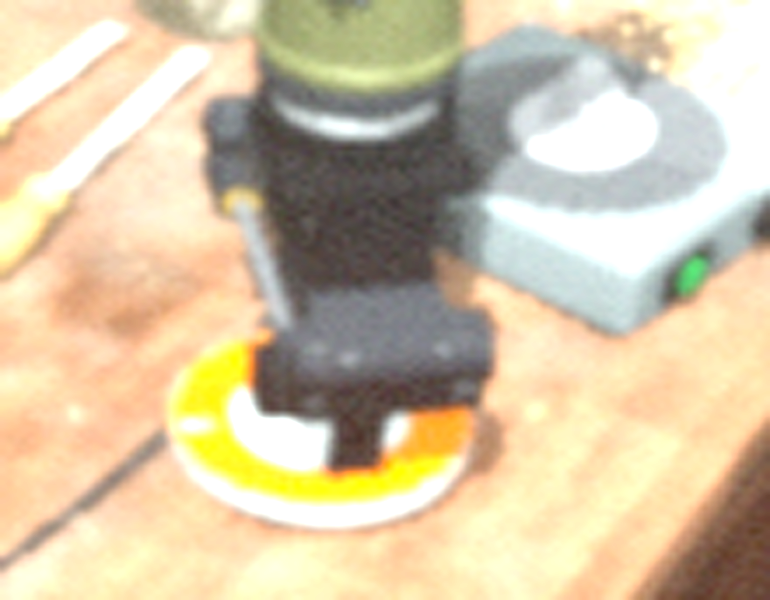

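Request:
send_rows(plan=[[[0,0,0,0,0,0,1],[0,0,0,0,0,0,1],[0,0,0,0,0,0,1],[0,0,0,0,0,0,1],[0,0,0,0,0,0,1],[0,0,0,0,0,0,1],[0,0,0,0,0,0,1],[0,0,0,0,0,0,1],[0,0,0,0,0,0,1],[0,0,0,0,0,0,1],[0,0,0,0,0,0,1],[0,0,0,0,0,0,1],[0,0,0,0,0,0,1],[0,0,0,0,0,0,1],[0,0,0,0,0,0,1]]], force=40)

```text
time: 9.97
tool_pos: [0.4658, 0.2964, 0.0134]
ee_rot: [[0.666, -0.746, 0.001], [-0.746, -0.666, 0.001], [-0.0, -0.001, -1.0]]
ft_force: [-1.8, 1.3, 5.1]
grip_width: 0.273
```

```bash
python3 go.py
```

```text
t 9.9667 p [0.466 0.296 0.013] ang -48.259033745962846 F [-1.771  1.335  5.076] M [0.209 0.185 0.014] w 0.27251555282714013 tilt [ 0.077 -0.017  0.   ] j7 -97.99689520417554
```

Request:
send_rows(plan=[[[0,0,-0.3,0,0,0,1],[0,0,-0.9,0,0,0,1],[0,0,-1.6,0,0,0,1],[0,0,-2.4,0,0,0,1],[0,0,-3.2,0,0,0,1],[0,0,-4.0,0,0,0,1],[0,0,-4.6,0,0,0,1],[0,0,-4.6,0,0,0,1],[0,0,-4.6,0,0,0,1],[0,0,-4.6,0,0,0,1]]])

```text
time: 10.8
tool_pos: [0.4645, 0.2942, 0.1489]
ee_rot: [[0.665, -0.747, -0.003], [-0.747, -0.665, -0.002], [-0.0, 0.003, -1.0]]
ft_force: [-0.2, -0.1, -4.5]
grip_width: 0.272
```

```bash
python3 go.py .4633 .0633 .15 -48.3; python3 - <<'E'
from h import *
for n in('top','side'): snap(n,n+'7')
a=np.load('top7.npz')['p'];b=np.load('side7.npz')['p']
cv2.imwrite('pics/c9.png',np.hstack([cv2.resize(a[150:250,240:340],(400,400),interpolation=2),cv2.resize(b[130:230,250:350],(400,400),interpolation=2)])[:,:,::-1])
E
```

```text
t 10.8 p [0.465 0.294 0.149] ang -48.30392968658986 F [-0.232 -0.08  -4.518] M [-0.069 -0.037 -0.003] w 0.2719495914780354 tilt [-0.191 -0.014 -0.   ] j7 -91.72625521792266
[0.4633, 0.0633, 0.15, -48.3] -> [ 5.719  5.15  -0.035] wz -0.0006549477649772465
```

View pics/c9.png

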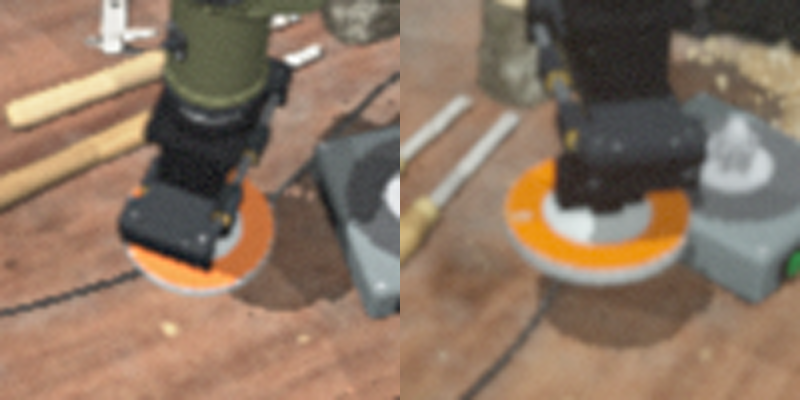

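The platter is held and lifted: weight ≈4.5 N, and it looks level. Carrying it over the spindle.

Request:
send_rows(plan=[[[0.4,0.35,-0.2,0,0,0,1],[1.1,1.0,-0.4,0,0,0,1],[1.9,1.7,-0.4,0,0,0,1],[2.7,2.4,-0.4,0,0,0,1],[3.5,3.1,-0.4,0,0,0,1],[4.3,3.8,-0.4,0,0,0,1],[5.0,4.5,-0.4,0,0,0,1],[5.5,4.95,-0.4,0,0,0,1],[5.7,5.15,-0.4,0,0,0,1],[5.7,5.15,-0.4,0,0,0,1],[5.7,5.15,-0.4,0,0,0,1],[5.7,5.15,-0.4,0,0,0,1],[5.7,5.15,-0.4,0,0,0,1]]])

```text
time: 11.98
tool_pos: [0.4639, 0.0671, 0.1627]
ee_rot: [[0.668, -0.744, -0.0], [-0.744, -0.668, 0.001], [-0.001, -0.0, -1.0]]
ft_force: [0.7, 1.1, -3.1]
grip_width: 0.273
```

```bash
cat > disc.py <<'E'
# usage: disc.py tag zdisc ; snaps, fits disc rim of the held platter
import sys
from h import *
from scipy.optimize import least_squares
np.set_printoptions(precision=4,suppress=True)
tag=sys.argv[1];zd=float(sys.argv[2]);t=get_state()['tool_pos']
crops=[]
for n in('top','side'):
    p,d=snap(n,n+tag);c=proj(n,[t[0],t[1],zd]).astype(int);x,y=c-40;S=8
    x=max(x,0);y=max(y,0)
    big=cv2.resize(p[y:y+80,x:x+80],None,fx=S,fy=S,interpolation=cv2.INTER_CUBIC);crops.append(cv2.resize(big,(400,400)))
    hsv=cv2.cvtColor(big,cv2.COLOR_RGB2HSV)
    m=((hsv[...,0]>6)&(hsv[...,0]<25)&(hsv[...,1]>(190 if n=='side' else 150))&(hsv[...,2]>130)).astype(np.uint8)
    k,l,s,cc=cv2.connectedComponentsWithStats(m)
    m=np.isin(l,[i for i in range(1,k) if s[i,4]>300])
    ys,xs=np.nonzero(m);hl=cv2.convexHull(np.c_[xs,ys].astype(np.int32))[:,0]
    X=np.array([ray(n,(q[0]+.5)/S-.5+x,(q[1]+.5)/S-.5+y,zd)[:2] for q in hl])
    f=least_squares(lambda q:np.hypot(X[:,0]-q[0],X[:,1]-q[1])-.0605,X.mean(0),loss='soft_l1',f_scale=.0007)
    r=np.hypot(*(X-f.x).T)-.0605
    print(n,'centre',f.x,'minus tcp',f.x-t[:2],'res',np.abs(r).mean())
    P=pts(n,d);o=np.zeros(d.shape,bool);o[y:y+80,x:x+80]=cv2.resize(m.astype(np.uint8),(80,80),interpolation=cv2.INTER_AREA)>0
    o=cv2.erode(o.astype(np.uint8),np.ones((3,3)))>0
    Q=P[:p.shape[0]][o];Q=Q[abs(Q[:,2]-zd)<.03];A=np.c_[Q[:,:2]-t[:2],np.ones(len(Q))]
    b=least_squares(lambda w:A@w-Q[:,2],[0,0,zd],loss='soft_l1',f_scale=.002).x;print('  disc plane z at tcp',b[2],'slopes',b[:2],len(Q))
cv2.imwrite(f'pics/d{tag}.png',np.hstack(crops)[:,:,::-1])
E
python3 go.py .4633 .0633 .15 -48.3; python3 disc.py 8 .188; python3 go.py .4633 .0633 .15 -48.3
```

```text
t 11.9833 p [0.464 0.067 0.163] ang -48.09821752629455 F [ 0.651  1.116 -3.137] M [ 0.071 -0.018 -0.016] w 0.2734771933180702 tilt [ 0.017 -0.045  0.   ] j7 -57.72894758875979
[0.4633, 0.0633, 0.15, -48.3] -> [0.082 0.1   0.422] wz 0.03363041228424161
top centre [0.4667 0.0662] minus tcp [ 0.0028 -0.001 ] res 0.0010996612984375568
  disc plane z at tcp 0.18853461836023147 slopes [-0.0572  0.0295] 114
side centre [0.4649 0.0607] minus tcp [ 0.001  -0.0064] res 0.0017917480498691198
  disc plane z at tcp 0.19040942685831452 slopes [-0.0016  0.0148] 70
t 12.0833 p [0.464 0.066 0.163] ang -48.13817691734029 F [ 0.331 -0.262 -4.51 ] M [-0.02  -0.048 -0.019] w 0.26699184017105837 tilt [ 0.005 -0.022  0.   ] j7 -57.71614895750533
[0.4633, 0.0633, 0.15, -48.3] -> [0.065 0.087 0.425] wz 0.026970513776618077
```

View pics/d8.png

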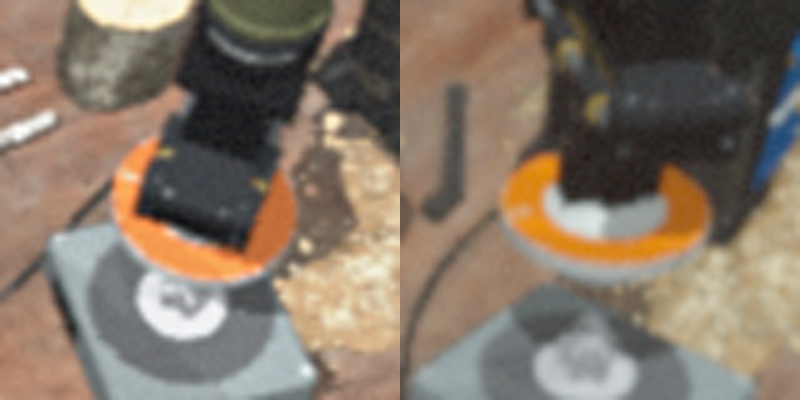

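The disc is level at z≈0.189 and centred within about 3 mm of the TCP. Lowering slowly onto the nose.

Request:
send_rows(plan=[[[0,0.06,0.3,0,0,0,1],[0,0.06,0.6,0,0,0,1],[0,0.06,0.9,0,0,0,1],[0,0.06,1.1,0,0,0,1],[0,0.06,1.25,0,0,0,1],[0,0.06,1.4,0,0,0,1],[0,0.06,1.5,0,0,0,1],[0,0.06,1.6,0,0,0,1],[0,0.06,1.6,0,0,0,1],[0,0.06,1.6,0,0,0,1]]])

```text
time: 12.92
tool_pos: [0.4628, 0.0638, 0.1149]
ee_rot: [[0.665, -0.747, 0.0], [-0.747, -0.665, -0.0], [0.0, -0.0, -1.0]]
ft_force: [-0.3, -0.0, -4.2]
grip_width: 0.27
```

```bash
python3 disc.py 9 .141;python3 go.py .463 .0645 .1 -48.3
```

```text
top centre [0.4653 0.0624] minus tcp [ 0.0025 -0.0014] res 0.0009621632846292963
  disc plane z at tcp 0.14219393793554064 slopes [-0.0157  0.001 ] 110
side centre [0.4629 0.0585] minus tcp [ 0.0001 -0.0053] res 0.002792947834468192
  disc plane z at tcp 0.14278542704551542 slopes [-0.0035  0.0156] 57
t 13.0167 p [0.463 0.064 0.115] ang -48.28667298070959 F [-0.29  -0.017 -3.913] M [ 0.056 -0.035  0.006] w 0.27267091011397293 tilt [ 0.019  0.029 -0.   ] j7 -59.18751044141399
[0.463, 0.0645, 0.1, -48.3] -> [-0.016 -0.016  0.505] wz 0.002221169881734634
```

View pics/d9.png

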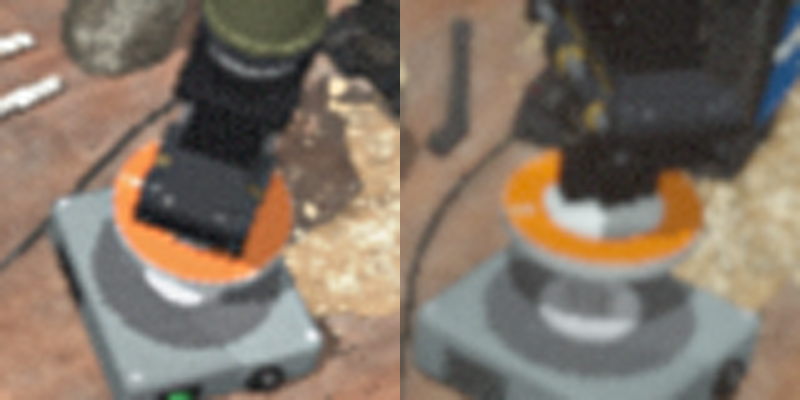

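Request:
send_rows(plan=[[[0,0,0.08,0,0,0,1],[0,0,0.16,0,0,0,1],[0,0,0.24,0,0,0,1],[0,0,0.3,0,0,0,1],[0,0,0.3,0,0,0,1]]])

```text
time: 13.43
tool_pos: [0.463, 0.0632, 0.1055]
ee_rot: [[0.665, -0.747, 0.0], [-0.747, -0.665, -0.001], [0.001, 0.0, -1.0]]
ft_force: [1.9, -1.6, -4.6]
grip_width: 0.278
```

```bash
python3 go.py
```

```text
t 13.4333 p [0.463 0.063 0.105] ang -48.30091188556279 F [ 1.852 -1.568 -4.6  ] M [-0.399 -0.373 -0.004] w 0.27809436249502956 tilt [-0.009  0.053  0.   ] j7 -59.59502480577811
```

Light contact on the nose, pushing along tool +x. I'm yielding 1.2 mm that way and continuing down.

Request:
send_rows(plan=[[[0.04,0,0,0,0,0,1],[0.04,0,0.05,0,0,0,1],[0.04,0,0.1,0,0,0,1],[0.04,0,0.1,0,0,0,1]]])

```text
time: 13.77
tool_pos: [0.4633, 0.0629, 0.1025]
ee_rot: [[0.665, -0.746, -0.001], [-0.746, -0.665, 0.0], [-0.0, 0.0, -1.0]]
ft_force: [0.8, -0.6, -4.2]
grip_width: 0.27
```

```bash
python3 go.py
```

```text
t 13.7667 p [0.463 0.063 0.102] ang -48.28769247730487 F [ 0.766 -0.622 -4.233] M [-0.129 -0.092 -0.037] w 0.26994856691590907 tilt [-0.022 -0.021 -0.   ] j7 -59.67613830512299
```

Request:
send_rows(plan=[[[0.01,0,0.03,0,0,0,1],[0.01,0,0.06,0,0,0,1],[0.01,0,0.09,0,0,0,1],[0.01,0,0.09,0,0,0,1]]])

```text
time: 14.1
tool_pos: [0.4635, 0.0628, 0.0999]
ee_rot: [[0.665, -0.746, -0.001], [-0.746, -0.665, 0.0], [-0.0, 0.0, -1.0]]
ft_force: [0.7, -0.2, -4.0]
grip_width: 0.271
```

```bash
python3 go.py
```

```text
t 14.1 p [0.463 0.063 0.1  ] ang -48.28002128069748 F [ 0.717 -0.193 -4.002] M [-0.053 -0.077  0.015] w 0.2705423054099438 tilt [-0.018 -0.023 -0.   ] j7 -59.785994035864945
```

Request:
send_rows(plan=[[[0,0,0.03,0,0,0,1],[0,0,0.06,0,0,0,1],[0,0,0.09,0,0,0,1],[0,0,0.09,0,0,0,1]]])

```text
time: 14.43
tool_pos: [0.4639, 0.0629, 0.0992]
ee_rot: [[0.666, -0.746, 0.0], [-0.746, -0.666, -0.001], [0.001, 0.0, -1.0]]
ft_force: [-5.1, -0.9, 9.5]
grip_width: 0.269
```

```bash
python3 go.py
```

```text
t 14.4333 p [0.464 0.063 0.099] ang -48.278708813949244 F [-5.15  -0.91   9.481] M [-0.146  1.269  0.037] w 0.2691630877766244 tilt [-0.021  0.035  0.   ] j7 -59.91566697955034
```

Vertical contact at TCP z 0.0992, which puts the hub underside at ≈0.086 on the spline tops, as expected. Pressing with ≈13 N. I'm now turning slowly and watching for the drop.

Request:
send_rows(plan=[[[-0.01,0,0,0,0,0.25,1],[-0.01,0,0,0,0,0.5,1],[-0.01,0,0,0,0,0.75,1],[-0.01,0,0,0,0,1.0,1],[-0.01,0,0,0,0,1.25,1],[-0.01,0,0,0,0,1.5,1],[-0.01,0,0,0,0,1.75,1],[-0.01,0,0,0,0,2.0,1]]])

```text
time: 15.1
tool_pos: [0.4647, 0.0622, 0.0992]
ee_rot: [[0.495, -0.869, 0.002], [-0.869, -0.495, -0.002], [0.003, -0.001, -1.0]]
ft_force: [-2.0, -1.7, 7.5]
grip_width: 0.271
```

```bash
python3 go.py
```

```text
t 15.1 p [0.465 0.062 0.099] ang -60.357507504564204 F [-1.966 -1.743  7.522] M [-0.498  0.639  0.047] w 0.2714867182472115 tilt [ 0.06   0.153 -0.   ] j7 -71.97964321539654
```

Request:
send_rows(plan=[[[0,0,0,0,0,0.25,1],[0,0,0,0,0,0.5,1],[0,0,0,0,0,0.75,1],[0,0,0,0,0,1.0,1],[0,0,0,0,0,1.25,1],[0,0,0,0,0,1.5,1],[0,0,0,0,0,1.75,1],[0,0,0,0,0,2.0,1]]])

```text
time: 15.77
tool_pos: [0.4647, 0.0621, 0.0989]
ee_rot: [[0.303, -0.953, 0.002], [-0.953, -0.303, -0.002], [0.002, -0.002, -1.0]]
ft_force: [-0.8, -1.0, 3.9]
grip_width: 0.273
```

```bash
python3 go.py
```

```text
t 15.7667 p [0.465 0.062 0.099] ang -72.36196794515806 F [-0.82  -0.96   3.857] M [-0.648  0.276  0.058] w 0.2733777486420692 tilt [ 0.095  0.139 -0.   ] j7 -83.97416348094205
```

Request:
send_rows(plan=[[[0,0,0.03,0,0,0.25,1],[0,0,0.03,0,0,0.5,1],[0,0,0.03,0,0,0.75,1],[0,0,0.03,0,0,1.0,1],[0,0,0.03,0,0,1.25,1],[0,0,0.03,0,0,1.5,1],[0,0,0.03,0,0,1.75,1],[0,0,0.03,0,0,2.0,1]]])

```text
time: 16.43
tool_pos: [0.4633, 0.0626, 0.0964]
ee_rot: [[0.1, -0.995, -0.0], [-0.995, -0.1, -0.001], [0.001, 0.0, -1.0]]
ft_force: [-0.7, -0.4, -3.3]
grip_width: 0.271
```

```bash
python3 go.py
```

```text
t 16.4333 p [0.463 0.063 0.096] ang -84.24315002390371 F [-0.662 -0.415 -3.279] M [-0.19   0.182  0.584] w 0.27057100586000565 tilt [-0.027  0.064  0.   ] j7 -95.94382965997933
```

It dropped: z is down 2.7 mm, the vertical load is gone, and a turning moment of 0.58 N m shows the teeth against the splines. I'm backing the turn off about 3° and lowering gently.

Request:
send_rows(plan=[[[0,0,0,0,0,-0.25,1],[0,0,0.03,0,0,-0.5,1],[0,0,0.06,0,0,-0.5,1],[0,0,0.09,0,0,-0.5,1],[0,0,0.09,0,0,-0.5,1]]])

```text
time: 16.85
tool_pos: [0.4633, 0.0628, 0.0935]
ee_rot: [[0.151, -0.989, -0.0], [-0.989, -0.151, -0.0], [0.0, 0.0, -1.0]]
ft_force: [-0.7, -0.5, -4.7]
grip_width: 0.274
```

```bash
python3 go.py
```

```text
t 16.85 p [0.463 0.063 0.094] ang -81.3298742092663 F [-0.701 -0.462 -4.683] M [-0.061  0.051  0.017] w 0.27352089608285934 tilt [-0.025  0.005  0.   ] j7 -93.11531546330824
```

Free: Mz≈0 and it carries only its own weight. Contact was at 0.099, so home should be at about TCP 0.077. Lowering 12 mm, then checking.

Request:
send_rows(plan=[[[0,0,0.06,0,0,0,1],[0,0,0.12,0,0,0,1],[0,0,0.18,0,0,0,1],[0,0,0.24,0,0,0,1],[0,0,0.3,0,0,0,1],[0,0,0.36,0,0,0,1],[0,0,0.4,0,0,0,1],[0,0,0.4,0,0,0,1]]])

```text
time: 17.52
tool_pos: [0.4633, 0.0628, 0.0814]
ee_rot: [[0.152, -0.988, -0.001], [-0.988, -0.152, -0.0], [0.0, 0.001, -1.0]]
ft_force: [-0.7, -1.0, -4.6]
grip_width: 0.274
```

```bash
python3 go.py
```

```text
t 17.5167 p [0.463 0.063 0.081] ang -81.28543146752098 F [-0.691 -0.991 -4.609] M [-0.274  0.183 -0.016] w 0.2739054723300584 tilt [-0.029  0.     0.   ] j7 -93.68221015407748
```

Request:
send_rows(plan=[[[0,0,0.03,0,0,0,1],[0,0,0.06,0,0,0,1],[0,0,0.09,0,0,0,1],[0,0,0.12,0,0,0,1],[0,0,0.14,0,0,0,1],[0,0,0.14,0,0,0,1]]])

```text
time: 18.02
tool_pos: [0.4634, 0.0628, 0.0775]
ee_rot: [[0.151, -0.988, -0.0], [-0.988, -0.151, -0.0], [0.0, 0.0, -1.0]]
ft_force: [-0.3, -1.3, -3.1]
grip_width: 0.272
```

```bash
python3 go.py
```

```text
t 18.0167 p [0.463 0.063 0.077] ang -81.28847237867058 F [-0.309 -1.255 -3.085] M [-0.425  0.179  0.058] w 0.2721691798214207 tilt [-0.007  0.011  0.   ] j7 -93.89824039029847
```

Just about touching. Pressing another 1 mm to confirm it seats.

Request:
send_rows(plan=[[[0,0,0.02,0,0,0,1],[0,0,0.04,0,0,0,1],[0,0,0.06,0,0,0,1],[0,0,0.06,0,0,0,1],[0,0,0.06,0,0,0,1]]])

```text
time: 18.43
tool_pos: [0.4636, 0.0628, 0.0773]
ee_rot: [[0.152, -0.988, -0.0], [-0.988, -0.152, -0.001], [0.001, 0.0, -1.0]]
ft_force: [-5.8, -1.7, 9.5]
grip_width: 0.274
```

```bash
python3 go.py; python3 disc.py 10 .104; python3 go.py
```

```text
t 18.4333 p [0.464 0.063 0.077] ang -81.28345484027436 F [-5.835 -1.652  9.542] M [-0.585  1.386  0.073] w 0.2736799669885204 tilt [-0.022  0.063  0.   ] j7 -93.99317528148215
top centre [0.4655 0.0606] minus tcp [ 0.002  -0.0022] res 0.0010333624754459445
  disc plane z at tcp 0.10427747504627102 slopes [-0.0137 -0.0138] 107
side centre [0.4652 0.0583] minus tcp [ 0.0017 -0.0045] res 0.0022760299317123693
  disc plane z at tcp 0.10526476231906742 slopes [-0.0111  0.0091] 60
t 18.5333 p [0.464 0.063 0.077] ang -81.28471229727207 F [-6.043 -3.16   9.751] M [-0.53   1.425  0.02 ] w 0.27130071357479035 tilt [-0.027  0.062  0.   ] j7 -93.9913406277617
```

View pics/d10.png

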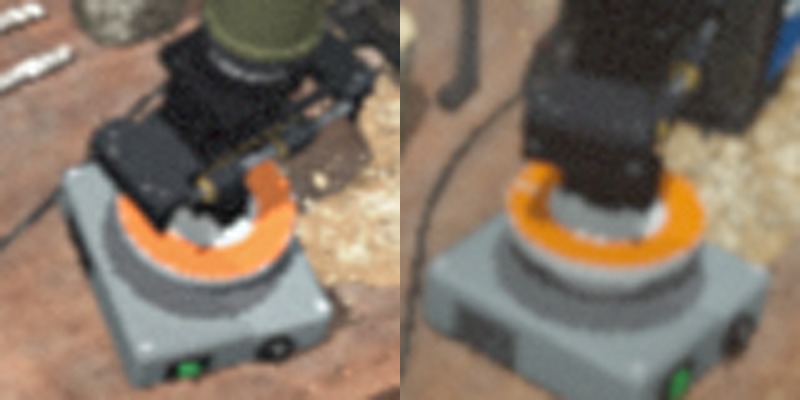

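The stop is 21.9 mm below the spline-top contact and the disc face is at z≈0.104, so the platter is home. I'm easing the press, releasing and rising straight up.

Request:
send_rows(plan=[[[0,0,-0.04,0,0,0,1],[0,0,-0.06,0,0,0,1],[0,0,-0.06,0,0,0,0.72],[0,0,-0.06,0,0,0,0.6],[0,0,-0.06,0,0,0,0.4],[0,0,-0.06,0,0,0,0.2],[0,0,-0.06,0,0,0,0],[0,0,-0.06,0,0,0,0],[0,0,-0.06,0,0,0,0],[0,0,-0.06,0,0,0,0],[0,0,-0.06,0,0,0,0],[0,0,-0.06,0,0,0,0],[0,0,-0.06,0,0,0,0],[0,0,-0.06,0,0,0,0]]])

```text
time: 19.7
tool_pos: [0.4635, 0.0629, 0.0776]
ee_rot: [[0.151, -0.988, -0.0], [-0.988, -0.151, -0.0], [0.0, 0.0, -1.0]]
ft_force: [0.3, -0.5, -0.5]
grip_width: 0.976
```

```bash
python3 go.py
```

```text
t 19.7 p [0.463 0.063 0.078] ang -81.2915058588548 F [ 0.316 -0.516 -0.49 ] M [-0.004 -0.007  0.013] w 0.9760237062372085 tilt [-0.001  0.002  0.   ] j7 -93.89915086863981
```

Request:
send_rows(plan=[[[0,0,-0.2,0,0,0,0],[0,0,-0.6,0,0,0,0],[0,0,-1.2,0,0,0,0],[0,0,-2.0,0,0,0,0],[0,0,-3.0,0,0,0,0],[0,0,-4.0,0,0,0,0],[0,0,-5.0,0,0,0,0],[0,0,-6.0,0,0,0,0],[0,0,-6.0,0,0,0,0],[0,0,-6.0,0,0,0,0],[0,0,-6.0,0,0,0,0]]])

```text
time: 20.62
tool_pos: [0.4632, 0.0628, 0.2573]
ee_rot: [[0.152, -0.988, -0.0], [-0.988, -0.152, -0.0], [0.0, 0.0, -1.0]]
ft_force: [0.4, -0.5, -0.6]
grip_width: 1.0
```

```bash
python3 go.py; python3 disc.py 11 .104; python3 - <<'E'
from h import *
a=np.load('top11.npz')['p'][130:260,220:420];b=np.load('side11.npz')['p'][100:230,220:420]
cv2.imwrite('pics/f.png',np.hstack([cv2.resize(x,(400,260),interpolation=2) for x in(a,b)])[:,:,::-1])
E
```

```text
t 20.6167 p [0.463 0.063 0.257] ang -81.28580962402805 F [ 0.386 -0.531 -0.596] M [-0.007  0.04   0.017] w 1.000277680352869 tilt [-0.027  0.016  0.   ] j7 -88.58339350753562
top centre [0.4649 0.0606] minus tcp [ 0.0017 -0.0023] res 0.0009672226924089794
  disc plane z at tcp 0.10457667216491898 slopes [0.0054 0.0004] 154
side centre [0.4649 0.0583] minus tcp [ 0.0017 -0.0045] res 0.002961226337847025
  disc plane z at tcp 0.1054393352038978 slopes [-0.0042  0.0095] 60
```

View pics/f.png

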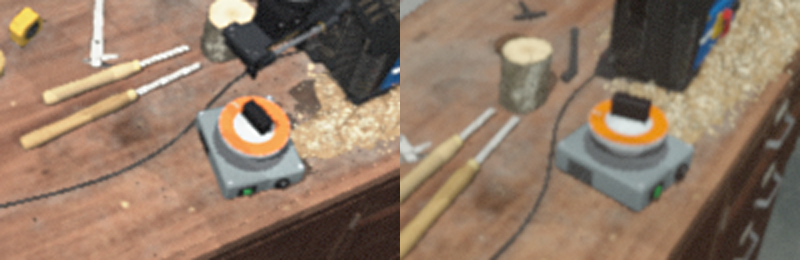

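The platter sits flat, with its face at z≈0.1045 (expected 0.104). The gripper is clear, and the log and gouges look undisturbed. Handing in.

```bash
python3 -c "
from cell import env
print(env.hand_in())"
```

```text
the job is handed in; nothing more can be done
None
```

The smaller platter (disc about 0.12 m across) is on the spindle, fully home, and the job is handed in at about 21 s. I set it on the nose, turned it about 36° under light pressure of about 8–13 N until it dropped, and eased the turn back about 3°. Then I lowered it onto the flange, released it and lifted clear.

**Last checks:**
- **Height:** it stopped 21.9 mm below where it had rested on the spline tops (22 expected). The disc face reads z≈0.1045–0.105 m (0.104 expected).
- **Level:** tilt is about 0.01 rad or less after release.
- **Force:** no reading went above about 10 N at the wrist, and it was near zero after release.
- **Bystanders:** the log and both gouges look undisturbed in the pictures; I did not measure them.

**What failed or disagreed:**
- **First grasp:** it closed on air. The cameras showed the real fingertips about 38 mm higher than the reported TCP. I corrected for that, and the second grasp held (23.7 mm wide, about 4.5 N).
- **Final centre:** the disc fits after release differ from the seat I measured by 2–3 mm (top view) and about 5 mm (side view). The side fit was poor, with the same bias while the platter was held. I relied on the spline fit and the height instead.

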